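# Open the ball valve and hold a try square in the pipe-flange corner for tacking

## Task

Make this valve spool ready for tacking its flange: first turn the ball valve's lever fully open, in line with the pipe, so that the heat spares its seats. Then pick up the try square, set the stock along the top of the pipe with the blade upright, and press it firmly down and into the corner until the stock is flush on the pipe and the blade flush on the flange. Finish while still gripping it and pressing it against both, and leave all the other things where they lie.

Things in the scene. Friction and masses are not known exactly. Their poses are not given: they have to be found in the camera images.
- lever (a joint): quarter-turn lever of the ball valve, rad. 0 = shut (lever across the pipe, pointing to -x of point corner's frame), 1.571 = fully open against its stop (lever in line with the pipe, pointing away from the flange). Grows anticlockwise seen from above. Stiff by friction, about 0.4 N m (4 N at the sleeve), and stays where it is left.
- valve_stem (a point): the lever's turning axis (vertical), at the lever's mid-height, 135 mm above the bench; axes as for point corner.
- lever_grip (a point): middle of the lever's black sleeve, 90 mm from the turning axis. The sleeve reaches from 45 to 130 mm from the axis and is 22 mm wide and 13 mm high, its mid-height 38 mm above the pipe's top. Its -x axis points outward along the lever, away from the stem.
- corner (a point): the corner to press into: where the top line of the pipe meets the inner face of the flange, 96.9 mm above the bench. Axes: y along the pipe towards the flange, z up, x across the pipe. The pipe (33.7 mm across) is level, fixed on V-blocks, and is bare for 193 mm back from the flange, up to the valve body; the stem is 240 mm back. All of the spool is rigid and fixed.
- pipe: bare dark steel pipe between valve and flange; its origin is on the bench under the valve stem, axes as for point corner.
- flange: round steel flange at the end of the pipe, 115 mm across, 18 mm thick, standing upright square to the pipe, its edge 40.6 mm above the pipe's top; origin and axes as body pipe.
- square: try square, 0.2 to 0.3 kg, standing on its stock: an aluminium stock 150 long, 16 wide, 25 mm high, and a steel blade 25 wide and 4 mm thick that rises to 100 mm above the underside at the heel end, its outer edge flush with the stock's end. Origin at the centre of the stock's underside; x along the stock towards the heel (blade end), z up along the blade.
- square_grip (a point): grasp point on the square's stock, at mid-height (12.5 mm above the underside), 105 mm from the heel, 45 mm from the tail; 16 mm wide across (its y); axes as body square. Here the gripper's body is clear of the blade.
- square_heel (a point): the square's outer corner: heel end of the underside, middle of its width; it goes to point corner, the square's x towards the flange. A firm press is about 8 N down and 14 N towards the flange, kept up to the end: the square slides stiffly on the pipe (friction about 0.6), which takes part of the push along it.
- square_tail (a point): other end of the stock's underside, 150 mm from the heel, middle of its width; axes as body square.
- disc_a: steel grinding disc flange, 80 mm across, 9 mm thick, lying flat; leave it; origin at its underside
- disc_b: a second such steel disc; leave it; origin at its underside
- spare_flange: spare flange, 115 mm across, 18 mm thick, lying flat on the bench (not the one on the pipe); leave it; origin at its underside
- hammer: hammer lying on the bench behind the pipe; leave it; origin at its underside
- tin: closed grey tin, 74 mm across, 115 mm tall, standing; leave it; origin at its underside
- brush: brush lying on the bench; leave it; origin at its underside
- wrench: wrench lying on the bench; leave it; origin at its underside

How it is judged:
On the way, in this order (a step that is already met when the one before it is completed fails the run):
1. the valve lever is turned fully open (value of joint lever above 1.45 rad), for 0.2 s.
2. the square is pressed into the corner, touching pipe and flange (contact force between square and pipe above 4 N and contact force between square and flange above 2 N), for 0.2 s.
At the end, for the whole second after the job is handed in: Lever within 7 deg of in line. Square gripped (>3 N), at rest, pressing pipe >4 N and flange >2 N; heel within 3 mm of the flange, heel and tail within 3 mm of the pipe and 7 mm sideways of its top line, blade within 4 deg of upright (all of step 2 and value of joint lever above 1.45 rad and contact force between square and the fingers above 3 N and linear speed of square below 0.01 m/s and y of square_heel in the frame of corner above -0.003 m and z of each of square_heel, square_tail in the frame of corner below 0.003 m and angle between square's own z axis and vertical below 0.07 rad and x of square_heel in the frame of corner between -0.007 and 0.007 m and x of square_tail in the frame of corner between -0.007 and 0.007 m); the arm keeps its last pose, push and grip.
It fails at once if another loose thing is disturbed (moved over 30 mm) (distance of any of disc_a, disc_b, spare_flange, hammer, tin, brush, wrench from where it was at the start of the episode above 0.03 m).
It also fails if it takes over 61 s, if anything falls off the work surface, if the arm or the gripper's body presses on something with over 40 N, if the wrist force passes 120 N, or if a joint passes its speed limit or range.

## Robot

A 7-joint arm with a two-finger parallel gripper is mounted at the origin on the work surface. World frame = base frame: x ahead of the robot, y to its left, z up, the work surface at z = 0. Lengths are in m, angles in rad, forces in N, time in s.
With the tool pointing down it reaches from about 0.425 to 0.925 m from the base axis. Payload 6.8 kg.
Tool frame: the origin (TCP) lies between the finger pads; the fingertips stand 14 mm ahead of it and the grasp point (between the pads) lies 5 mm behind it; z points along the fingers, y is the direction in which the jaws open and shut (so a half turn about z gives the same grasp; the last joint's range is limited). The gripper opens to 85 mm and grips with 20 to 120 N. Pads are 22 mm wide; open, the fingers measure 114 mm over their backs; the gripper's body (76 mm by 85 mm) begins 54 mm behind the grasp point. The pads swing forward as they close: fully open they stand 13 mm farther back than shut.
Start: joints at [-1.369, 0.477, 0.022, 1.555, -0.011, 1.109, -0.083], TCP at [0.206, 0.643, 0.245] pointing down, gripper open.
Joint ranges: [-2.96, 2.96], [-0.34, 2.1], [-1.41, 1.46], [0.24, 2.44], [-1.37, 4.51], [0.17, 1.92], [-2.96, 2.96]. Speed limits (rad/s): [2.39, 2.39, 3.14, 3.14, 3.14, 3.14, 3.14].

## Interface

Orientations are given as a unit quaternion [w, x, y, z].
In Python, from station import bot gives the robot as it stands.
- The arm moves only by the shell command python3 -m crank 'ROWS' [FORCE]. ROWS is JSON, a list of rows, each a list of 3 entries, a list of its own where there are three numbers: the shift along the tool's x, y, z in m, then the turn, a rotation vector about the tool's x, y, z in degrees, then the finger opening in m, from 0 to 0.0854. A call has 1 to 10 rows; each row shifts and turns the commanded pose from where the row before left it, along the tool's axes as they then stand; what a row does not reach is not made up. A row lasts 1/8 s, in which the tool goes at most 62.5 mm and 10.7 degrees, less where a joint would pass 70% of its speed; a pose out of reach is approached as far as the arm can. A call is refused whole if a number of a shift passes 0.0625 or a number of a turn 10.7, either way. A call with a gripper value outside its range is refused whole. The fingers move at their own pace and stop on an object; FORCE is the grip in N (left out, the last holds). Time passes only in rows, so rows that do not move let the fingers close. It gives the time, the measured TCP pose, the force and the opening at its end, in the units of the state.
- bot.get_obs(): the state, without advancing time (a new reading comes with each control period).
- bot.read_camera(name): name is "side" or "top"; returns (picture, depth): 480x640x3 uint8, red, green, blue; 480x640 float32, m along the optical axis (not along the pixel's ray), 0 where there is no reading.
- bot.calibration(name): a dict with "fx", "fy", "cx", "cy" (pixels), "D" ([k1, k2, p1, p2, k3] as OpenCV has them; the pictures are not rectified), "extrinsics" (4x4, takes a point from camera to world coordinates). Camera axes: x right, y down, z forward; pixel columns grow to the right and rows downward; lengths in m; the calibration is good to about 2 mm. A picture is of the moment at which its call begins. calibration takes no time and is no camera call.
- bot.hand_in(): hands the job in, once; it reports no verdict.
The state is a dict: "t": time; "q": joint angles; "joint_vel": joint speeds; "joint_torque": joint torques, N m; "eef_pos": TCP position; "tool_rot": TCP orientation; "contact_force": force on the tool from outside, world axes, zero at the start; "torque": the same for the moment, N m; "gripper_width": opening from 0.0 (shut) to 1.0 (fully open).
Only numpy, scipy, OpenCV 4.12 (cv2) and the standard library are available. Lean on these libraries where they do the work, as an engineer would, in place of code of your own. Each camera call takes 0.05 s, during which the arm holds its last target.

## Working session

There is one attempt and no reset: what is moved stays moved. The work goes in short steps, Python scripts to look and compute and a shell command to move; the robot and the scene stay as the last step left them, time stands still between calls to the robot, and variables do not carry over. Pictures are saved under pics/ and viewed, and the job is handed in when it is done.

```bash
ls; mkdir -p pics
python3 - <<'E'
from station import bot
import cv2,numpy as np
o=bot.get_obs();print(o)
for n in("side","top"):
    im,d=bot.read_camera(n);c=bot.calibration(n);print(n,c)
    cv2.imwrite(f"pics/{n}0.png",im[:,:,::-1]);np.savez(f"pics/{n}0.npz",im=im,d=d)
E
```

```text
pics
{'t': 0.0, 'q': array([-1.36912394,  0.4777902 ,  0.0223729 ,  1.55644349, -0.01154029,
        1.10928498, -0.08311338]), 'joint_vel': array([-0.0003559 ,  0.00085116, -0.00079339, -0.00128281,  0.00160179,
       -0.00013855, -0.00049765]), 'joint_torque': array([-6.15575536e-04, -5.96464384e+01,  1.60748642e+00, -2.81184125e+01,
        1.24319899e-02,  9.44002066e-03, -3.07556536e-05]), 'eef_pos': array([0.20561854, 0.64233393, 0.24433632]), 'tool_rot': array([-8.28520817e-05,  1.54286929e-01,  9.88025675e-01, -8.95061470e-04]), 'contact_force': array([-3.80918578e-01,  4.65515938e-04,  8.58616705e-01]), 'torque': array([-0.02879318, -0.01883783,  0.01636982]), 'gripper_width': 1.0029402440060697}
side {'fx': 516.20115075158, 'fy': 516.20115075158, 'cx': 320.32593710151895, 'cy': 232.97614392213458, 'D': array([-0.06649112,  0.        ,  0.        ,  0.        ,  0.        ]), 'extrinsics': array([[ 0.98368406, -0.13254174,  0.12164847,  0.43398537],
       [-0.17975913, -0.69694068,  0.69423364, -0.89234285],
       [-0.00723316, -0.70477399, -0.70939503,  0.9804767 ],
       [ 0.        ,  0.        ,  0.        ,  1.        ]])}
top {'fx': 570.6996757619626, 'fy': 570.6996757619626, 'cx': 310.98324815737834, 'cy': 230.60942824954756, 'D': array([0.01652343, 0.        , 0.        , 0.        , 0.        ]), 'extrinsics': array([[-0.00783758, -0.99674254,  0.08026759,  0.49537494],
       [-0.99993836,  0.00718078, -0.00846791, -0.00435177],
       [ 0.00786394, -0.08032902, -0.99673738,  1.35994241],
       [ 0.        ,  0.        ,  0.        ,  1.        ]])}
```

View pics/side0.png

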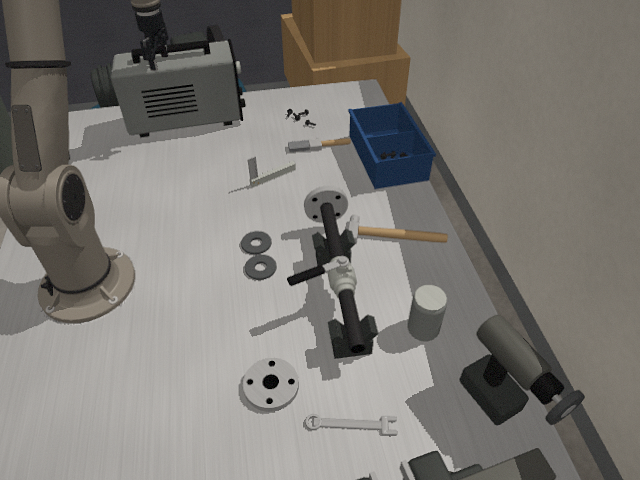

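View pics/top0.png

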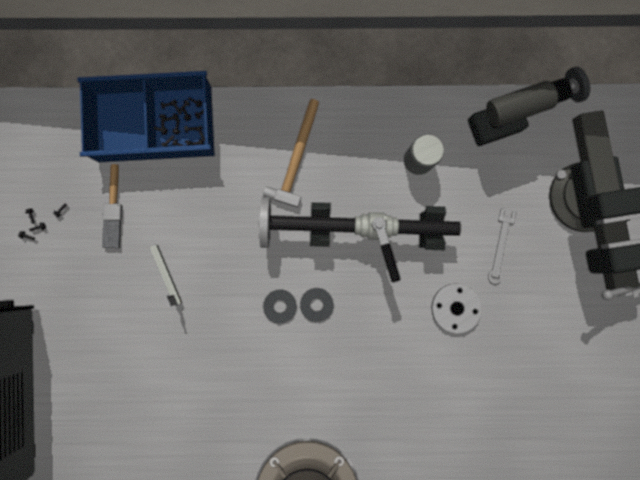

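```bash
cat > h.py <<'E'
import numpy as np,cv2
from station import bot
def cloud(n,d):
    c=bot.calibration(n);K=np.array([[c['fx'],0,c['cx']],[0,c['fy'],c['cy']],[0,0,1]])
    v,u=np.mgrid[0:480,0:640]
    p=cv2.undistortPoints(np.stack([u,v],-1).reshape(-1,1,2).astype(float),K,c['D']).reshape(480,640,2)
    P=np.dstack([p[...,0]*d,p[...,1]*d,d]);E=c['extrinsics']
    W=P@E[:3,:3].T+E[:3,3]; W[d==0]=np.nan
    return W
def proj(n,pts):
    c=bot.calibration(n);K=np.array([[c['fx'],0,c['cx']],[0,c['fy'],c['cy']],[0,0,1]])
    E=np.linalg.inv(c['extrinsics']);r=cv2.Rodrigues(E[:3,:3])[0]
    return cv2.projectPoints(np.array(pts,float),r,E[:3,3],K,c['D'])[0].reshape(-1,2)
E
python3 - <<'E'
from h import *
import cv2
for n in("side","top"):
    z=np.load(f"pics/{n}0.npz");W=cloud(n,z['d']);np.save(f"pics/{n}W.npy",W)
    print(n,np.nanmedian(W[...,2]))
W=np.load("pics/topW.npy")
for uv in [(265,221),(290,223),(340,224),(360,225),(377,222),(395,276),(445,228),(155,247),(173,299),(184,328)]:
    print(uv,W[uv[1],uv[0]].round(4))
im=np.load("pics/top0.npz")['im'];g=np.load("pics/side0.npz")['im']
a=cv2.resize(im[150:350,240:480],None,fx=3.3,fy=3,interpolation=cv2.INTER_CUBIC)
cv2.imwrite("pics/tc.png",a[:,:,::-1]);
b=cv2.resize(im[230:345,130:210],None,fx=5,fy=5,interpolation=cv2.INTER_CUBIC)
cv2.imwrite("pics/tsq.png",b[:,:,::-1])
b=cv2.resize(g[140:360,220:400],None,fx=2.7,fy=2.7,interpolation=cv2.INTER_CUBIC)
cv2.imwrite("pics/sc.png",b[:,:,::-1])
E
```

```text
side 0.0009102200459832899
top -0.0009083451674871679
(265, 221) [0.6158 0.0844 0.1316]
(290, 223) [0.6147 0.0315 0.0937]
(340, 224) [ 0.6117 -0.0799  0.0936]
(360, 225) [ 0.6085 -0.1238  0.1007]
(377, 222) [ 0.6107 -0.1561  0.1453]
(395, 276) [ 0.4952 -0.1935  0.1376]
(445, 228) [ 0.601  -0.3139  0.0937]
(155, 247) [0.5671 0.3485 0.0254]
(173, 299) [0.447  0.3003 0.0465]
(184, 328) [0.3777 0.2835 0.0046]
```

Run:
```python
from h import *
for n in("side","top"):
    W=np.load(f"pics/{n}W.npy");z=W[...,2]
    # bench
    m=(abs(z)<0.02)&(W[...,0]>.3)&(W[...,0]<.9)&(abs(W[...,1])<.4);print(n,"bench",np.nanmedian(z[m]),m.sum())
    # pipe top
    m=(z>.088)&(z<.1)&(W[...,0]>.4)&(W[...,0]<.6)&(W[...,1]>-.3)&(W[...,1]<.2);print("pipe pts",m.sum())
    P=W[m]; print(P.min(0),P.max(0))
    for y in np.arange(-.3,.15,.02):
        s=P[abs(P[:,1]-y)<.01]
        if len(s)>3: print(round(y,2),len(s),s[:,0].mean().round(4),s[:,2].max().round(4))
```

```text
side bench 0.0011692490338091055 46479
pipe pts 377
[ 0.5638549  -0.29957188  0.0880015 ] [0.59999675 0.09763157 0.09992864]
-0.3 27 0.5891 0.0987
-0.28 47 0.5904 0.0981
-0.26 36 0.5954 0.0999
-0.24 32 0.5958 0.0985
-0.22 25 0.5963 0.099
-0.2 46 0.5927 0.0998
-0.18 40 0.5867 0.0999
-0.16 24 0.5834 0.0999
-0.14 7 0.5839 0.0987
-0.12 6 0.5966 0.0989
-0.1 6 0.5983 0.0927
-0.08 5 0.5988 0.0963
-0.06 7 0.5909 0.0913
-0.04 5 0.5801 0.0906
-0.02 7 0.581 0.0912
0.08 53 0.582 0.0994
0.1 4 0.565 0.0973
top bench -0.00044563698817134956 73601
pipe pts 373
[ 0.56184184 -0.29996189  0.08802898] [0.59998022 0.10031939 0.09991517]
-0.3 23 0.5922 0.099
-0.28 45 0.5927 0.0984
-0.26 33 0.5957 0.0983
-0.24 39 0.5954 0.0998
-0.22 33 0.5963 0.0971
-0.2 41 0.5929 0.0999
-0.18 16 0.5903 0.0997
-0.16 21 0.5834 0.0999
-0.14 38 0.5888 0.0999
-0.12 35 0.5944 0.0996
-0.1 10 0.5977 0.0927
-0.08 7 0.5982 0.0925
-0.06 6 0.595 0.0906
-0.04 6 0.5851 0.09
-0.02 5 0.586 0.0916
0.08 9 0.5644 0.0993
0.1 6 0.5645 0.0991
```

Run:
```python
from h import *
from scipy.optimize import least_squares
for n in("side","top","both"):
    Ws=[np.load(f"pics/{k}W.npy").reshape(-1,3) for k in (("side","top") if n=="both" else (n,))]
    W=np.concatenate(Ws)
    # pipe bare pts: two segments
    m=(W[:,2]>.068)&(W[:,2]<.105)&(W[:,0]>.57)&(W[:,0]<.65)&(((W[:,1]>-.1)&(W[:,1]<.06)&~((W[:,1]>-.06)&(W[:,1]<0.01)&(W[:,2]<.082))))
    P=W[m]
    # cylinder axis: x=a+b*y, z=zc
    f=lambda p:(np.hypot((P[:,0]-p[0]-p[1]*P[:,1])/np.sqrt(1+p[1]**2),P[:,2]-p[2])-.01685)
    r=least_squares(f,[.61,.03,.08],loss='soft_l1',f_scale=.002)
    print(n,len(P),r.x,np.median(abs(r.fun)))
    a,b,zc=r.x; th=np.arctan(b)
    ax=np.array([np.sin(th),np.cos(th),0]);nx=np.array([np.cos(th),-np.sin(th),0])
    Q=W-np.array([a,0,0]); s=Q@ax; l=Q@nx
    # flange face points
    m=(abs(l)<.055)&(W[:,2]>.105)&(W[:,2]<.139)&(s>0.03)&(s<.13)
    print("flange s pct",np.percentile(s[m],[0,2,10,30,50,70,90,98,100]).round(4),m.sum(), 'ztop',W[m][:,2].max())
    print(np.histogram(s[m],np.arange(.05,.11,.002)))
```

```text
side 765 [0.61656632 0.04556007 0.08171969] 0.0012490536701474826
flange s pct [0.0753 0.077  0.0781 0.0801 0.0815 0.0834 0.0918 0.0966 0.0991] 440 ztop 0.1389503398854891
(array([  0,   0,   0,   0,   0,   0,   0,   0,   0,   0,   0,   0,   2,
        37,  90, 116,  77,  27,  11,  20,  16,  17,  15,   9,   3,   0,
         0,   0,   0]), array([0.05 , 0.052, 0.054, 0.056, 0.058, 0.06 , 0.062, 0.064, 0.066,
       0.068, 0.07 , 0.072, 0.074, 0.076, 0.078, 0.08 , 0.082, 0.084,
       0.086, 0.088, 0.09 , 0.092, 0.094, 0.096, 0.098, 0.1  , 0.102,
       0.104, 0.106, 0.108]))
top 1182 [0.61494946 0.04210259 0.07957287] 0.0015132400960875423
flange s pct [0.0798 0.0802 0.0808 0.0844 0.0882 0.0924 0.0964 0.0973 0.0984] 397 ztop 0.13885864253324964
(array([ 0,  0,  0,  0,  0,  0,  0,  0,  0,  0,  0,  0,  0,  0,  1, 73, 37,
       40, 41, 40, 35, 42, 42, 42,  4,  0,  0,  0,  0]), array([0.05 , 0.052, 0.054, 0.056, 0.058, 0.06 , 0.062, 0.064, 0.066,
       0.068, 0.07 , 0.072, 0.074, 0.076, 0.078, 0.08 , 0.082, 0.084,
       0.086, 0.088, 0.09 , 0.092, 0.094, 0.096, 0.098, 0.1  , 0.102,
       0.104, 0.106, 0.108]))
both 1947 [0.61554681 0.04363284 0.0804804 ] 0.0016837874915174352
flange s pct [0.0754 0.0773 0.0792 0.0813 0.0837 0.0891 0.0948 0.0972 0.0992] 837 ztop 0.1389503398854891
(array([  0,   0,   0,   0,   0,   0,   0,   0,   0,   0,   0,   0,   2,
        33,  92, 189, 118,  68,  49,  62,  50,  58,  58,  51,   7,   0,
         0,   0,   0]), array([0.05 , 0.052, 0.054, 0.056, 0.058, 0.06 , 0.062, 0.064, 0.066,
       0.068, 0.07 , 0.072, 0.074, 0.076, 0.078, 0.08 , 0.082, 0.084,
       0.086, 0.088, 0.09 , 0.092, 0.094, 0.096, 0.098, 0.1  , 0.102,
       0.104, 0.106, 0.108]))
```

View pics/tc.png

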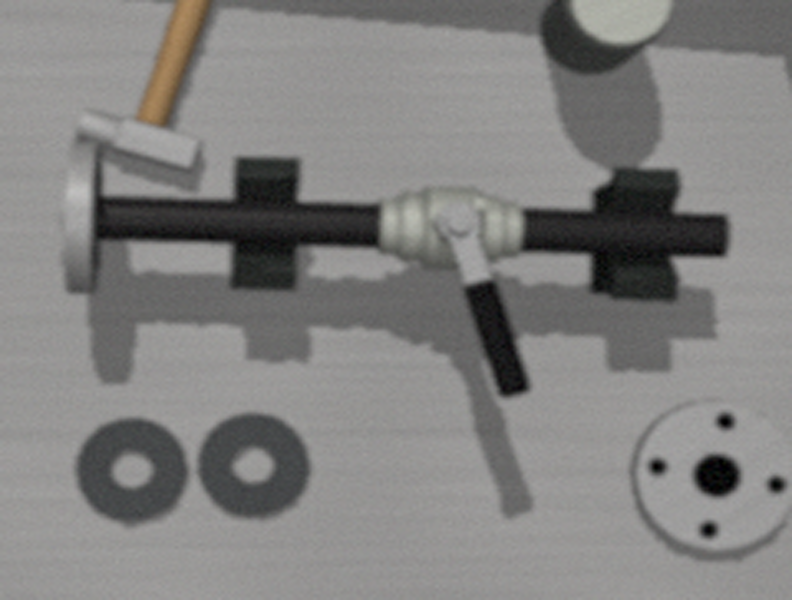

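View pics/tsq.png

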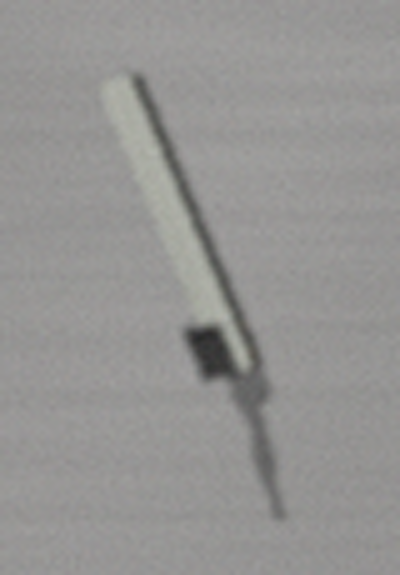

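View pics/sc.png

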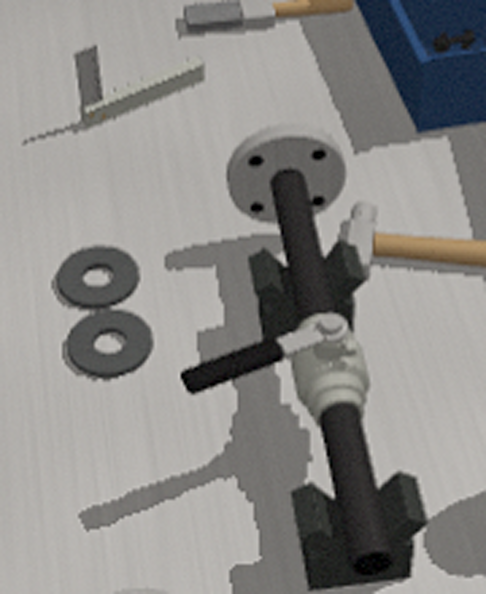

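Run:
```python
from h import *
W=np.concatenate([np.load(f"pics/{k}W.npy").reshape(-1,3) for k in ("side","top")])
stem=np.array([0.6155+.0436*-.16,-.16])
m=(W[:,2]>.120)&(W[:,2]<.15)&(W[:,0]>.44)&(W[:,0]<.585)&(W[:,1]>-.23)&(W[:,1]<-.13)
P=W[m];c=P[:,:2].mean(0);u=np.linalg.svd(P[:,:2]-c)[2][0];u*=np.sign(-u[0])
az=np.degrees(np.arctan2(u[1],u[0]));print(m.sum(),"lever az",az,"stem off",np.cross(u,stem-c),"extent",((P[:,:2]-stem)@u).min(),((P[:,:2]-stem)@u).max(),np.percentile(P[:,2],[50,95]))
g=stem+.09*u;print("grip",g, 'angle',az-(177.5))
# square
for k in("side","top"):
    V=np.load(f"pics/{k}W.npy").reshape(-1,3)
    m=(V[:,2]>.017)&(V[:,2]<.03)&(V[:,0]>.38)&(V[:,0]<.62)&(V[:,1]>.26)&(V[:,1]<.38)
    P=V[m];c=P[:,:2].mean(0);u=np.linalg.svd(P[:,:2]-c)[2][0];u*=np.sign(-u[0])
    t=(P[:,:2]-c)@u; l=(P[:,:2]-c)@np.array([-u[1],u[0]])
    print(k,m.sum(),c,"az",np.degrees(np.arctan2(u[1],u[0])),t.min(),t.max(),np.percentile(l,[1,99]), P[:,2].max())
    print(" tail",c+u*t.min()," heel",c+u*t.max()," grip",c+u*(t.min()+.045), c+u*(t.max()-.105))
    m=(V[:,2]>.035)&(V[:,2]<.11)&(V[:,0]>.38)&(V[:,0]<.62)&(V[:,1]>.22)&(V[:,1]<.38)
    if m.sum():
        Q=V[m];print(" blade",m.sum(),Q.min(0),Q.max(0),np.median(Q,0), "t along",np.percentile((Q[:,:2]-c)@u,[2,50,98]))
```

```text
924 lever az -163.32908744097108 stem off -0.0007989958913947257 extent 0.02352099173939886 0.12976820081784124 [0.14010632 0.14452499]
grip [ 0.52230686 -0.18581868] angle -340.8290874409711
side 248 [0.50537391 0.32203871] az -155.83724677549395 -0.07533495426455702 0.07593872975062282 [-0.01311997  0.00910749] 0.029928508107805007
 tail [0.5741085  0.35287557]  heel [0.43608845 0.29095471]  grip [0.53305111 0.33445572] [0.53188902 0.33393436]
 blade 162 [0.43467733 0.29024609 0.03512595] [0.45916996 0.30883215 0.1021463 ] [0.44649013 0.29881074 0.07086062] t along [0.05062227 0.06360378 0.07537593]
top 434 [0.50751803 0.3274657 ] az -155.54832711730958 -0.07036265021177097 0.0796016992294743 [-0.00936395  0.00812286] 0.02977115448211287
 tail [0.5715699 0.3565906]  heel [0.43505575 0.29451652]  grip [0.53060592 0.33796395] [0.53063837 0.33797871]
 blade 96 [0.43348742 0.29453539 0.03623113] [0.45749934 0.30715557 0.10428519] [0.4458171  0.30015763 0.07991551] t along [0.05552408 0.06751465 0.07941882]<stdin>:6: DeprecationWarning: Arrays of 2-dimensional vectors are deprecated. Use arrays of 3-dimensional vectors instead. (deprecated in NumPy 2.0)
```

```bash
cat > plan.py <<'E'
from h import *
from scipy.spatial.transform import Rotation as R
def cur():
    o=bot.get_obs();q=o['tool_rot'];return o['eef_pos'],R.from_quat([q[1],q[2],q[3],q[0]])
def rot(phi):
    c,s=np.cos(np.radians(phi)),np.sin(np.radians(phi))
    return R.from_matrix(np.array([[-s,c,0],[c,s,0],[0,0,-1]]).T if 0 else np.column_stack([[-s,c,0],[c,s,0],[0,0,-1]]))
def rows(wps,start=None,n=None):
    """wps: (x,y,z,yaw,nrows)"""
    p,r=start or cur();out=[]
    yaw=None
    for x,y,z,f,k in wps:
        p0=p.copy();t=np.array([x,y,z]);rv=(r.inv()*rot(f)).as_rotvec()
        r0=r
        for i in range(k):
            pn=p0+(t-p0)*(i+1)/k;rn=r0*R.from_rotvec(rv*(i+1)/k)
            d=r.inv().apply(pn-p);w=(r.inv()*rn).as_rotvec(degrees=True)
            out.append((d.round(4),w.round(2)));p,r=pn,rn
    return out
def show(wps,g,start=None):
    for d,w in rows(wps,start):
        print("[[%.4f,%.4f,%.4f],[%.2f,%.2f,%.2f],%g],"%(*d,*w,g))
E
python3 - <<'E'
from plan import *
show([(.42,.42,.25,20,6),(.55,.0,.25,-50,9),(.522,-.186,.22,-73.3,4),(.522,-.186,.13,-73.3,3)],0.036)
E
```

```text
[[-0.0453,-0.0244,-0.0009],[-0.01,0.01,8.71],0.036],
[[-0.0485,-0.0173,-0.0009],[-0.01,0.01,8.71],0.036],
[[-0.0506,-0.0097,-0.0009],[-0.01,0.01,8.71],0.036],
[[-0.0514,-0.0020,-0.0009],[-0.01,0.01,8.71],0.036],
[[-0.0512,0.0059,-0.0009],[-0.01,0.01,8.71],0.036],
[[-0.0497,0.0135,-0.0009],[-0.01,0.01,8.71],0.036],
[[-0.0488,-0.0024,0.0000],[0.00,0.00,7.78],0.036],
[[-0.0487,0.0042,0.0000],[0.00,0.00,7.78],0.036],
[[-0.0476,0.0108,0.0000],[0.00,0.00,7.78],0.036],
[[-0.0457,0.0171,0.0000],[0.00,0.00,7.78],0.036],
[[-0.0430,0.0232,0.0000],[0.00,0.00,7.78],0.036],
[[-0.0395,0.0288,0.0000],[0.00,0.00,7.78],0.036],
[[-0.0352,0.0339,0.0000],[0.00,0.00,7.78],0.036],
[[-0.0303,0.0383,0.0000],[0.00,0.00,7.78],0.036],
[[-0.0249,0.0421,0.0000],[0.00,0.00,7.78],0.036],
[[-0.0353,0.0311,0.0075],[0.00,0.00,5.82],0.036],
[[-0.0319,0.0345,0.0075],[0.00,0.00,5.82],0.036],
[[-0.0282,0.0376,0.0075],[0.00,0.00,5.82],0.036],
[[-0.0243,0.0403,0.0075],[0.00,0.00,5.82],0.036],
[[0.0000,0.0000,0.0300],[0.00,0.00,0.00],0.036],
[[0.0000,0.0000,0.0300],[0.00,0.00,-0.00],0.036],
[[0.0000,0.0000,0.0300],[0.00,0.00,0.00],0.036],
```

```bash
python3 -m crank '[[[-0.045,-0.024,-0.001],[0,0,8.7],0.036],[[-0.0485,-0.017,-0.001],[0,0,8.7],0.036],[[-0.0505,-0.01,-0.001],[0,0,8.7],0.036],[[-0.0515,-0.002,-0.001],[0,0,8.7],0.036],[[-0.051,0.006,-0.001],[0,0,8.7],0.036],[[-0.05,0.0135,0],[0,0,8.7],0.036],[[-0.049,-0.0025,0],[0,0,7.8],0.036],[[-0.0485,0.004,0],[0,0,7.8],0.036],[[-0.0475,0.011,0],[0,0,7.8],0.036],[[-0.0455,0.017,0],[0,0,7.8],0.036]]' 40
python3 - <<'E'
from plan import *
p,r=cur();print(p,bot.get_obs()['q'].round(2))
show([(.55,.0,.25,-50,5),(.522,-.186,.22,-73.3,4)],0.036)
E
```

```text
t: 1.35
eef_pos: [0.4778, 0.2329, 0.2501]
tool_rot: [-0.0, 0.774, 0.633, -0.0]
contact_force: [-0.2, 0.5, -0.0]
gripper_width: 0.423
[0.4778083  0.23288067 0.25008741] [-0.97  0.25  0.47  1.92 -0.13  1.01 -0.63]
[[-0.0428,0.0234,0.0000],[-0.00,0.00,7.72],0.036],
[[-0.0393,0.0289,0.0000],[-0.00,0.00,7.72],0.036],
[[-0.0350,0.0339,0.0000],[-0.00,0.00,7.72],0.036],
[[-0.0302,0.0383,0.0000],[-0.00,0.00,7.72],0.036],
[[-0.0247,0.0420,0.0000],[-0.00,0.00,7.72],0.036],
[[-0.0353,0.0311,0.0075],[0.00,0.00,5.83],0.036],
[[-0.0319,0.0345,0.0075],[0.00,0.00,5.82],0.036],
[[-0.0282,0.0376,0.0075],[0.00,0.00,5.82],0.036],
[[-0.0243,0.0403,0.0075],[0.00,0.00,5.82],0.036],
```

Tracking is exact; continuing.

```bash
python3 -m crank '[[[-0.043,0.0235,0],[0,0,7.7],0.036],[[-0.0395,0.029,0],[0,0,7.7],0.036],[[-0.035,0.034,0],[0,0,7.7],0.036],[[-0.030,0.0385,0],[0,0,7.7],0.036],[[-0.0245,0.042,0],[0,0,7.7],0.036],[[-0.0355,0.031,0.0075],[0,0,5.8],0.036],[[-0.032,0.0345,0.0075],[0,0,5.8],0.036],[[-0.028,0.0375,0.0075],[0,0,5.8],0.036],[[-0.0245,0.0405,0.0075],[0,0,5.8],0.036],[[0,0,0],[0,0,0],0.036]]' 40
python3 - <<'E'
from plan import *
p,r=cur();print(p,bot.get_obs()['q'].round(2))
show([(.522,-.186,.13,-73.3,3)],0.036)
im,d=bot.read_camera("top");a=cv2.resize(im[150:350,240:480],None,fx=3.3,fy=3);cv2.imwrite("pics/l1.png",a[:,:,::-1])
E
```

```text
t: 2.6
eef_pos: [0.5226, -0.1888, 0.2199]
tool_rot: [0.001, 0.989, 0.145, -0.001]
contact_force: [-0.5, 0.2, -0.4]
gripper_width: 0.423
[ 0.52263334 -0.18877778  0.21989566] [-0.4   0.4   0.81  1.91 -0.34  0.98 -0.71]
[[0.0001,-0.0010,0.0300],[0.03,0.04,0.00],0.036],
[[0.0001,-0.0010,0.0300],[0.03,0.04,0.00],0.036],
[[0.0001,-0.0010,0.0300],[0.03,0.04,0.00],0.036],
```

View pics/l1.png

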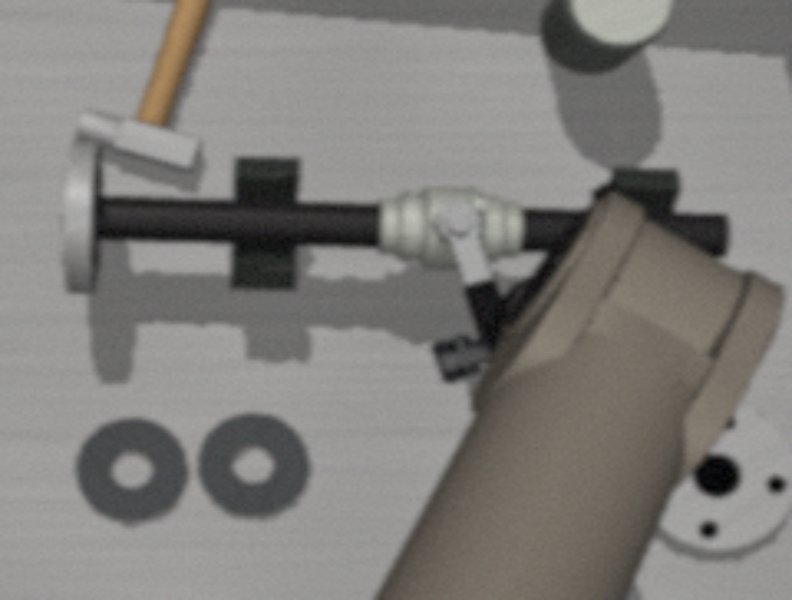

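The lever (sleeve at about 490,330 in the crop) lies between the fingers, with the jaws across it. Going down over the sleeve next.

```bash
python3 -m crank '[[[0,-0.001,0.03],[0,0,0],0.036],[[0,-0.001,0.03],[0,0,0],0.036],[[0,-0.001,0.03],[0,0,0],0.036]]'
python3 - <<'E'
from plan import *
p,r=cur();print(p,bot.get_obs()['contact_force'].round(1))
# arc: lever 16.7deg-> 90 : lever az from -163.3 to -92.5 (+3 over)
st=np.array([.6085,-.16]);w=[]
n=16
for i in range(1,n+1):
    az=-163.3+(70.8+2)*i/n
    u=np.array([np.cos(np.radians(az)),np.sin(np.radians(az))]);g=st+.09*u
    w.append((*g,.13,az+90,1))
show(w,0.03)
E
```

```text
t: 3.02
eef_pos: [0.5244, -0.1796, 0.1293]
tool_rot: [-0.001, 0.989, 0.151, 0.0]
contact_force: [0.3, -0.3, 0.4]
gripper_width: 0.422
[ 0.52443345 -0.17956721  0.12931321] [ 0.3 -0.3  0.4]
[[-0.0037,0.0125,-0.0007],[-0.06,-0.03,-3.90],0.03],
[[0.0003,0.0071,0.0000],[0.00,0.00,-4.55],0.03],
[[0.0003,0.0071,-0.0000],[-0.00,0.00,-4.55],0.03],
[[0.0003,0.0071,0.0000],[0.00,-0.00,-4.55],0.03],
[[0.0003,0.0071,0.0000],[0.00,0.00,-4.55],0.03],
[[0.0003,0.0071,0.0000],[0.00,0.00,-4.55],0.03],
[[0.0003,0.0071,-0.0000],[-0.00,-0.00,-4.55],0.03],
[[0.0003,0.0071,0.0000],[0.00,0.00,-4.55],0.03],
[[0.0003,0.0071,-0.0000],[-0.00,0.00,-4.55],0.03],
[[0.0003,0.0071,-0.0000],[-0.00,-0.00,-4.55],0.03],
[[0.0003,0.0071,-0.0000],[-0.00,0.00,-4.55],0.03],
[[0.0003,0.0071,-0.0000],[-0.00,0.00,-4.55],0.03],
[[0.0003,0.0071,0.0000],[0.00,0.00,-4.55],0.03],
[[0.0003,0.0071,0.0000],[0.00,0.00,-4.55],0.03],
[[0.0003,0.0071,0.0000],[0.00,0.00,-4.55],0.03],
[[0.0003,0.0071,0.0000],[0.00,0.00,-4.55],0.03],
```

```bash
python3 -m crank '[[[-0.0035,0.012,0],[0,0,-3.9],0.03],[[0,0.007,0],[0,0,-4.5],0.03],[[0,0.007,0],[0,0,-4.5],0.03],[[0,0.007,0],[0,0,-4.5],0.03],[[0,0.007,0],[0,0,-4.5],0.03],[[0,0.007,0],[0,0,-4.5],0.03],[[0,0.007,0],[0,0,-4.5],0.03],[[0,0.007,0],[0,0,-4.5],0.03],[[0,0.007,0],[0,0,-4.5],0.03],[[0,0.007,0],[0,0,-4.5],0.03]]'
python3 - <<'E'
from plan import *
p,r=cur();print(p,bot.get_obs()['contact_force'].round(1),np.degrees(np.arctan2(*r.as_matrix()[[1,0],1])))
st=np.array([.6085,-.16]);w=[]
v=p[:2]-st;a0=np.degrees(np.arctan2(v[1],v[0]));print("az",a0,np.hypot(*v))
n=8
for i in range(1,n+1):
    az=a0+(-89.5-a0)*i/n
    u=np.array([np.cos(np.radians(az)),np.sin(np.radians(az))]);g=st+.09*u
    w.append((*g,.13,az+90,1))
show(w,0.03)
E
```

```text
t: 4.28
eef_pos: [0.5625, -0.2381, 0.129]
tool_rot: [-0.003, 0.858, 0.514, -0.0]
contact_force: [-2.2, 4.5, -2.9]
gripper_width: 0.352
[ 0.56246195 -0.23808837  0.129037  ] [-2.2  4.5 -2.9] -28.07579315065739
az -120.52204681703506 0.0906492943981823
[[0.0006,0.0061,-0.0010],[-0.30,-0.12,-1.43],0.03],
[[0.0002,0.0061,-0.0000],[-0.00,-0.00,-3.88],0.03],
[[0.0002,0.0061,0.0000],[0.00,0.00,-3.88],0.03],
[[0.0002,0.0061,-0.0000],[-0.00,0.00,-3.88],0.03],
[[0.0002,0.0061,-0.0000],[-0.00,0.00,-3.88],0.03],
[[0.0002,0.0061,-0.0000],[-0.00,0.00,-3.88],0.03],
[[0.0002,0.0061,-0.0000],[-0.00,0.00,-3.88],0.03],
[[0.0002,0.0061,-0.0000],[-0.00,-0.00,-3.88],0.03],
```

```bash
python3 -m crank '[[[0.0005,0.006,0],[0,0,-1.5],0.03],[[0,0.006,0],[0,0,-3.9],0.03],[[0,0.006,0],[0,0,-3.9],0.03],[[0,0.006,0],[0,0,-3.9],0.03],[[0,0.006,0],[0,0,-3.9],0.03],[[0,0.006,0],[0,0,-3.9],0.03],[[0,0.006,0],[0,0,-3.9],0.03]]'
python3 -m crank '[[[0,0.006,0],[0,0,-3.8],0.03]]'
python3 -m crank '[[[0,0.003,0],[0,0,0],0.03]]'
```

```text
t: 5.15
eef_pos: [0.6023, -0.2532, 0.1298]
tool_rot: [-0.002, 0.728, 0.686, -0.0]
contact_force: [-2.8, 3.8, -0.7]
gripper_width: 0.351
t: 5.28
eef_pos: [0.6082, -0.2536, 0.1298]
tool_rot: [-0.002, 0.705, 0.71, -0.0]
contact_force: [-7.2, 3.8, 1.0]
gripper_width: 0.354
t: 5.4
eef_pos: [0.6083, -0.2536, 0.1295]
tool_rot: [-0.004, 0.705, 0.709, -0.002]
contact_force: [-16.1, 5.6, 10.0]
gripper_width: 0.348
```

```bash
python3 -m crank '[[[0,0,0],[0,0,0],0.03],[[0,-0.005,0],[0,0,0],0.036],[[0,0,0],[0,0,0],0.036],[[0,0,-0.03],[0,0,0],0.036],[[0,0,-0.04],[0,0,0],0.04],[[0,0,-0.04],[0,0,0],0.04]]'
python3 - <<'E'
from plan import *
p,r=cur();print(p,bot.get_obs()['q'].round(2))
show([(.57,.06,.25,40,8),(.5312,.336,.2,114.3,8),],0.045)
im,d=bot.read_camera("side");a=cv2.resize(im[140:360,220:400],None,fx=2.7,fy=2.7);cv2.imwrite("pics/l2.png",a[:,:,::-1])
E
```

```text
t: 6.15
eef_pos: [0.6072, -0.2555, 0.2418]
tool_rot: [0.001, 0.706, 0.709, 0.0]
contact_force: [0.8, 0.4, -0.4]
gripper_width: 0.47
[ 0.60716611 -0.25552036  0.24178224] [ 0.02  0.47  0.4   1.62 -0.2   1.09  0.48]
[[0.0395,-0.0045,-0.0011],[0.01,0.01,-4.97],0.045],
[[0.0397,-0.0010,-0.0011],[0.01,0.01,-4.97],0.045],
[[0.0396,0.0024,-0.0010],[0.01,0.01,-4.97],0.045],
[[0.0393,0.0058,-0.0010],[0.01,0.01,-4.97],0.045],
[[0.0386,0.0092,-0.0010],[0.01,0.01,-4.97],0.045],
[[0.0377,0.0125,-0.0010],[0.01,0.01,-4.97],0.045],
[[0.0365,0.0157,-0.0010],[0.01,0.01,-4.97],0.045],
[[0.0350,0.0188,-0.0010],[0.01,0.01,-4.97],0.045],
[[0.0295,0.0185,0.0063],[-0.00,-0.00,-9.29],0.045],
[[0.0262,0.0230,0.0063],[-0.00,-0.00,-9.29],0.045],
[[0.0221,0.0269,0.0062],[-0.00,-0.00,-9.29],0.045],
[[0.0175,0.0301,0.0063],[-0.00,-0.00,-9.29],0.045],
[[0.0124,0.0326,0.0063],[-0.00,-0.00,-9.29],0.045],
[[0.0070,0.0341,0.0062],[-0.00,-0.00,-9.29],0.045],
[[0.0014,0.0348,0.0063],[-0.00,-0.00,-9.29],0.045],
[[-0.0043,0.0346,0.0063],[-0.00,-0.00,-9.29],0.045],
```

View pics/l2.png

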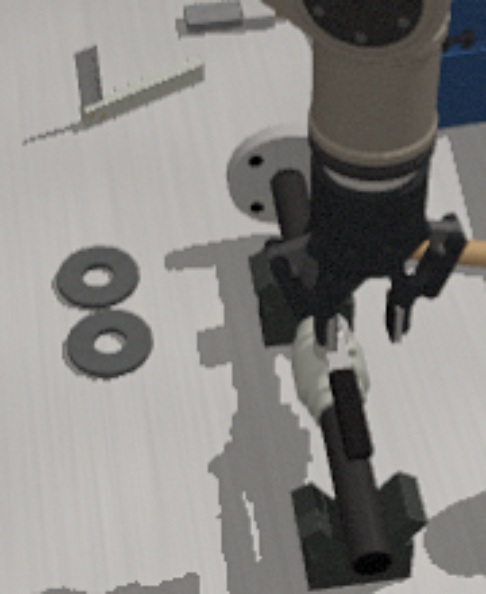

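The sleeve now lies in line over the pipe (about 350,415 in the crop), so the lever is open. Next is the square.

```bash
python3 -m crank '[[[0.0395,-0.0045,-0.001],[0,0,-5],0.045],[[0.0395,-0.001,-0.001],[0,0,-5],0.045],[[0.0395,0.0025,-0.001],[0,0,-5],0.045],[[0.0395,0.006,-0.001],[0,0,-5],0.045],[[0.0385,0.009,-0.001],[0,0,-5],0.045],[[0.0375,0.0125,-0.001],[0,0,-5],0.045],[[0.0365,0.0155,-0.001],[0,0,-5],0.045],[[0.035,0.019,-0.001],[0,0,-5],0.045],[[0.0295,0.0185,0.006],[0,0,-9.3],0.045],[[0.026,0.023,0.006],[0,0,-9.3],0.045]]'
python3 -m crank '[[[0.022,0.027,0.006],[0,0,-9.3],0.045],[[0.0175,0.030,0.006],[0,0,-9.3],0.045],[[0.0125,0.0325,0.006],[0,0,-9.3],0.045],[[0.007,0.034,0.006],[0,0,-9.3],0.045],[[0.0015,0.035,0.006],[0,0,-9.3],0.045],[[-0.0045,0.0345,0.006],[0,0,-9.3],0.045],[[0,0,0],[0,0,0],0.045],[[0,0,0],[0,0,0],0.045]]'
python3 - <<'E'
from plan import *
p,r=cur();print(p,bot.get_obs()['q'].round(2))
show([(.5312,.336,.08,114.3,3),(.5312,.336,.017,114.3,3)],0.045)
im,d=bot.read_camera("side");cv2.imwrite("pics/q1.png",cv2.resize(im[90:290,180:380],None,fx=2.9,fy=2.9)[:,:,::-1])
E
```

```text
t: 7.45
eef_pos: [0.5595, 0.13, 0.2366]
tool_rot: [0.001, 0.266, 0.964, 0.001]
contact_force: [0.2, -0.2, -0.0]
gripper_width: 0.527
t: 8.45
eef_pos: [0.5295, 0.3347, 0.2003]
tool_rot: [0.0, -0.213, 0.977, -0.0]
contact_force: [-0.6, -0.1, 0.1]
gripper_width: 0.528
[0.52948103 0.33471466 0.2003059 ] [-0.54  0.45 -0.17  1.71  0.09  0.99  1.26]
[[-0.0007,0.0002,0.0401],[-0.01,0.01,0.08],0.045],
[[-0.0007,0.0002,0.0401],[-0.01,0.01,0.08],0.045],
[[-0.0007,0.0002,0.0401],[-0.01,0.01,0.08],0.045],
[[-0.0000,0.0000,0.0210],[-0.00,-0.00,-0.00],0.045],
[[-0.0000,0.0000,0.0210],[-0.00,-0.00,0.00],0.045],
[[-0.0000,0.0000,0.0210],[-0.00,-0.00,-0.00],0.045],
```

View pics/q1.png

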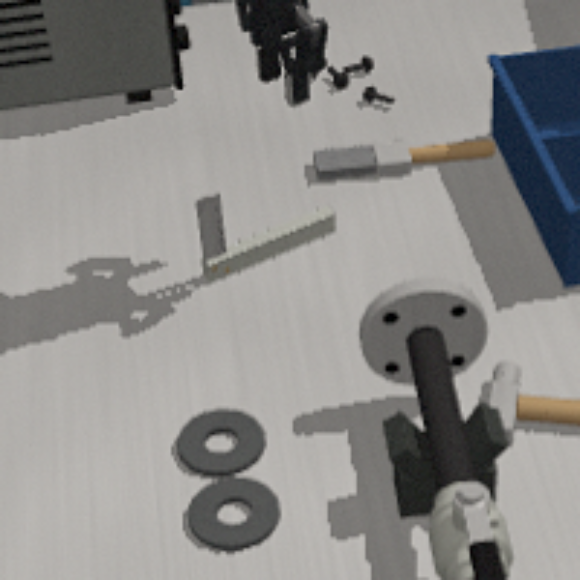

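The gripper (about 290,60) stands above the stock, which runs from 210,265 to 335,215 and is undisturbed. Going down.

```bash
python3 -m crank '[[[-0.0005,0,0.04],[0,0,0],0.045],[[-0.0005,0,0.04],[0,0,0],0.045],[[-0.0005,0,0.04],[0,0,0],0.045],[[0,0,0.021],[0,0,0],0.045],[[0,0,0.021],[0,0,0],0.045],[[0,0,0.02],[0,0,0],0.045],[[0,0,0],[0,0,0],0.045]]'
python3 - <<'E'
from plan import *
o=bot.get_obs();print(o['eef_pos'],o['contact_force'])
im,d=bot.read_camera("side");cv2.imwrite("pics/q2.png",cv2.resize(im[90:290,180:380],None,fx=2.9,fy=2.9)[:,:,::-1])
E
```

```text
t: 9.38
eef_pos: [0.5296, 0.3353, 0.017]
tool_rot: [-0.001, -0.213, 0.977, -0.0]
contact_force: [-0.2, -0.6, 0.5]
gripper_width: 0.528
[0.5295572  0.33527111 0.01698881] [-0.21987567 -0.6392504   0.45592462]
```

View pics/q2.png

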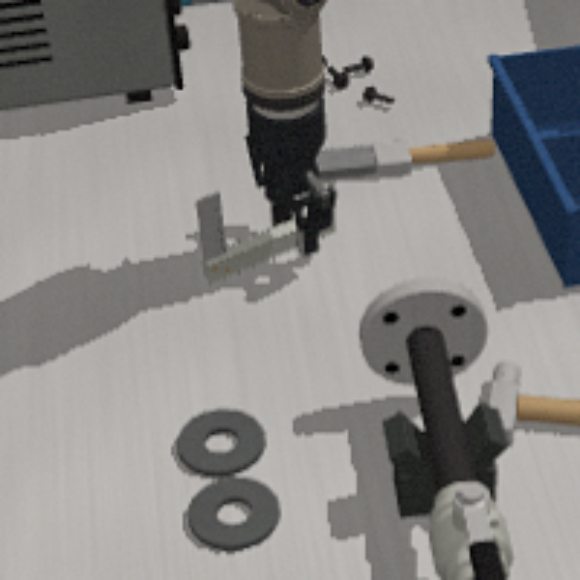

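The fingers straddle the stock at about 300,230. Closing now.

```bash
python3 -m crank '[[[0,0,0],[0,0,0],0.025],[[0,0,0],[0,0,0],0.018]]' 40
python3 -m crank '[[[0,0,0],[0,0,0],0.0],[[0,0,0],[0,0,0],0.0],[[0,0,0],[0,0,0],0.0],[[0,0,0],[0,0,0],0.0]]' 90
python3 -m crank '[[[0,0,-0.01],[0,0,0],0.0],[[0,0,-0.02],[0,0,0],0.0],[[0,0,-0.03],[0,0,0],0.0],[[0,0,-0.04],[0,0,0],0.0],[[0,0,0],[0,0,0],0.0]]' 90
```

```text
t: 9.68
eef_pos: [0.5308, 0.3367, 0.0194]
tool_rot: [0.001, -0.214, 0.977, 0.001]
contact_force: [0.8, 0.6, 0.6]
gripper_width: 0.209
t: 10.18
eef_pos: [0.531, 0.337, 0.0197]
tool_rot: [0.001, -0.214, 0.977, 0.001]
contact_force: [-0.5, 1.5, 6.0]
gripper_width: 0.161
t: 10.8
eef_pos: [0.5325, 0.3371, 0.1229]
tool_rot: [0.003, -0.213, 0.977, 0.001]
contact_force: [-0.7, 0.5, -2.4]
gripper_width: 0.167
```

Run:
```python
from plan import *
for n in("side","top"):
    im,d=bot.read_camera(n);np.savez(f"pics/{n}3.npz",im=im,d=d)
    if n=="side":cv2.imwrite("pics/q3.png",cv2.resize(im[50:250,180:380],None,fx=2.9,fy=2.9)[:,:,::-1])
    W=cloud(n,d).reshape(-1,3)
    p,r=cur();L=r.inv().apply(W-p)  # tool frame; sq x = -tool... 
    ok=np.isfinite(L).all(1);L=L[ok]
    # sq x in tool: tool y=-sq y, tool z=-sq z -> sq x = tool x? 
    m=(abs(L[:,1])<.02)&(L[:,0]>.03)&(L[:,0]<.13)&(L[:,2]<.03)&(L[:,2]>-.09)
    Q=L[m];print(n,m.sum(),Q.min(0).round(4),Q.max(0).round(4))
    b=Q[Q[:,2]<-.02]; 
    if len(b)>10:
        print(" blade x range",np.percentile(b[:,0],[3,97]),"top z",np.percentile(b[:,2],[2]),"y",np.median(b[:,1]))
        e=[(z,np.percentile(b[abs(b[:,2]-z)<.008][:,0],95)) for z in (-.07,-.055,-.04,-.03) if (abs(b[:,2]-z)<.008).sum()>4]; print(e)
    s=Q[(Q[:,2]>-.012)&(Q[:,0]<.07)]
    for x in(.04,.05,.06,.07,.08,.09): 
        t=Q[(abs(Q[:,0]-x)<.005)&(Q[:,2]>-.012)&(Q[:,2]<.012)]
        if len(t)>3:print("  stock x",x,"y",np.median(t[:,1]).round(4),"z min",np.percentile(t[:,2],10).round(4))
```

```text
side 463 [ 0.0301 -0.0157 -0.0856] [0.1049 0.0094 0.0181]
 blade x range [0.07891386 0.10316869] top z [-0.08350938] y -0.0014892922896719873
[(-0.07, np.float64(0.10255900618759868)), (-0.055, np.float64(0.10286837984072841)), (-0.04, np.float64(0.10248725919619724)), (-0.03, np.float64(0.10240864798275381))]
  stock x 0.04 y -0.0058 z min -0.0084
  stock x 0.05 y -0.0066 z min -0.0086
  stock x 0.06 y -0.0071 z min -0.0078
  stock x 0.07 y -0.0083 z min -0.0094
  stock x 0.08 y -0.008 z min -0.0092
  stock x 0.09 y -0.0071 z min -0.0103
top 425 [ 0.0301 -0.0087 -0.0843] [0.104  0.0091 0.0187]
 blade x range [0.07975278 0.10343858] top z [-0.08256412] y -0.0006763932702672441
[(-0.07, np.float64(0.10235906774595349)), (-0.055, np.float64(0.10253464630389118)), (-0.04, np.float64(0.1033425499797666)), (-0.03, np.float64(0.10176517909456553))]
  stock x 0.04 y -0.0004 z min -0.0072
  stock x 0.05 y -0.002 z min -0.0074
  stock x 0.06 y -0.002 z min -0.0083
  stock x 0.07 y -0.0009 z min -0.0087
  stock x 0.08 y -0.0054 z min -0.0088
  stock x 0.09 y -0.0049 z min -0.0102
```

View pics/q3.png

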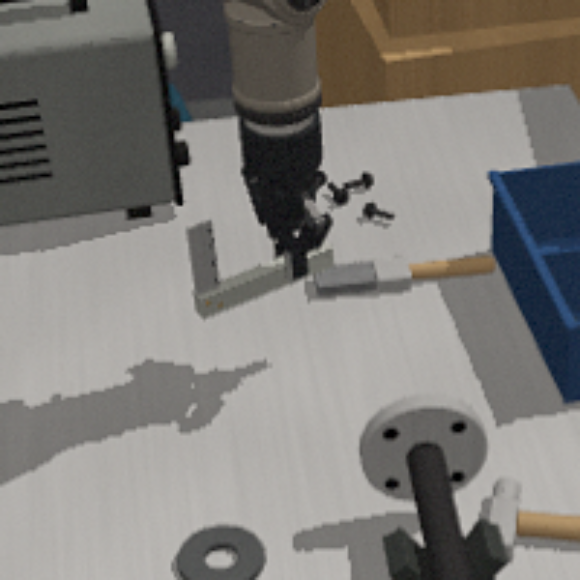

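The square hangs level in the jaws. The blade's outer edge is 103 mm ahead of the TCP, the expected grip to within 2 mm, and the underside is about 17.5 mm below the TCP. Carrying it over next.

Run:
```python
from plan import *
show([(.56,.30,.21,90,3),(.615,-.04,.205,-2.5,11)],0)
```

```text
[[-0.0041,-0.0149,-0.0303],[0.00,0.01,8.21],0],
[[-0.0062,-0.0142,-0.0303],[0.00,0.01,8.21],0],
[[-0.0081,-0.0131,-0.0304],[0.00,0.01,8.21],0],
[[-0.0050,-0.0309,0.0005],[-0.00,-0.00,8.41],0],
[[-0.0095,-0.0298,0.0005],[-0.00,-0.00,8.41],0],
[[-0.0137,-0.0281,0.0005],[-0.00,-0.00,8.41],0],
[[-0.0177,-0.0258,0.0005],[-0.00,-0.00,8.41],0],
[[-0.0213,-0.0230,0.0005],[-0.00,-0.00,8.41],0],
[[-0.0244,-0.0196,0.0005],[-0.00,-0.00,8.41],0],
[[-0.0270,-0.0158,0.0005],[-0.00,-0.00,8.41],0],
[[-0.0290,-0.0117,0.0005],[-0.00,-0.00,8.41],0],
[[-0.0304,-0.0073,0.0005],[-0.00,-0.00,8.41],0],
[[-0.0312,-0.0028,0.0005],[-0.00,-0.00,8.41],0],
[[-0.0313,0.0018,0.0005],[-0.00,-0.00,8.41],0],
```

```bash
python3 -m crank '[[[-0.004,-0.015,-0.03],[0,0,8.2],0],[[-0.006,-0.014,-0.03],[0,0,8.2],0],[[-0.008,-0.013,-0.03],[0,0,8.2],0],[[-0.005,-0.031,0],[0,0,8.4],0],[[-0.0095,-0.03,0],[0,0,8.4],0],[[-0.0135,-0.028,0],[0,0,8.4],0],[[-0.0175,-0.026,0],[0,0,8.4],0],[[-0.0215,-0.023,0],[0,0,8.4],0],[[-0.0245,-0.0195,0],[0,0,8.4],0],[[-0.027,-0.016,0],[0,0,8.4],0]]'
python3 -m crank '[[[-0.029,-0.0115,0],[0,0,8.4],0],[[-0.0305,-0.0075,0],[0,0,8.4],0],[[-0.031,-0.003,0],[0,0,8.4],0],[[-0.0315,0.002,0],[0,0,8.4],0],[[0,0,0],[0,0,0],0],[[0,0,0],[0,0,0],0]]'
python3 - <<'E'
from plan import *
o=bot.get_obs();p,r=cur();print(o['eef_pos'],o['contact_force'],o['gripper_width'])
show([(.615,-.04,.145,-2.5,2)],0)
L=None
for n in("side","top"):
    im,d=bot.read_camera(n);cv2.imwrite(f"pics/p{n}.png",(cv2.resize(im[90:330,240:440],None,fx=2.5,fy=2.5) if n=="side" else cv2.resize(im[150:350,220:480],None,fx=3,fy=3))[:,:,::-1])
    W=cloud(n,d).reshape(-1,3)
    L=r.inv().apply(W-p);L=L[np.isfinite(L).all(1)]
    Q=L[(abs(L[:,1])<.02)&(L[:,0]>.03)&(L[:,0]<.115)&(L[:,2]<.025)&(L[:,2]>-.09)]
    b=Q[Q[:,2]<-.02]
    if len(b)>9:print(n,len(b)," blade x",np.percentile(b[:,0],[3,97]),"top z",np.percentile(b[:,2],[2]),"y",np.median(b[:,1]))
    for x in(.04,.05,.06,.07): 
        t=Q[(abs(Q[:,0]-x)<.005)&(Q[:,2]>-.012)&(Q[:,2]<-.002)]
        if len(t)>3:print("  stock x",x,"y",np.percentile(t[:,1],[3,50,97]).round(4),"z",np.median(t[:,2]).round(4))
E
```

```text
t: 12.15
eef_pos: [0.5935, 0.0824, 0.2066]
tool_rot: [-0.001, 0.493, 0.87, -0.001]
contact_force: [-0.3, -0.1, -2.9]
gripper_width: 0.166
t: 12.9
eef_pos: [0.6141, -0.0392, 0.2071]
tool_rot: [-0.001, 0.721, 0.693, -0.001]
contact_force: [0.2, 0.5, -3.6]
gripper_width: 0.161
[ 0.61408124 -0.03919694  0.20707055] [ 0.24040446  0.53334403 -3.55453361] 0.16084988021804586
[[-0.0004,0.0006,0.0310],[-0.07,-0.01,0.12],0],
[[-0.0004,0.0005,0.0310],[-0.07,-0.01,0.12],0],
  stock x 0.04 y [0.0055 0.0083 0.0107] z -0.0049
  stock x 0.05 y [0.007  0.0084 0.0097] z -0.0039
top 77  blade x [0.08142149 0.1049243 ] top z [-0.08119023] y 0.000488523829700567
  stock x 0.06 y [-0.0048  0.0022  0.0091] z -0.005
  stock x 0.07 y [-0.0052  0.0028  0.009 ] z -0.0054
```

View pics/pside.png

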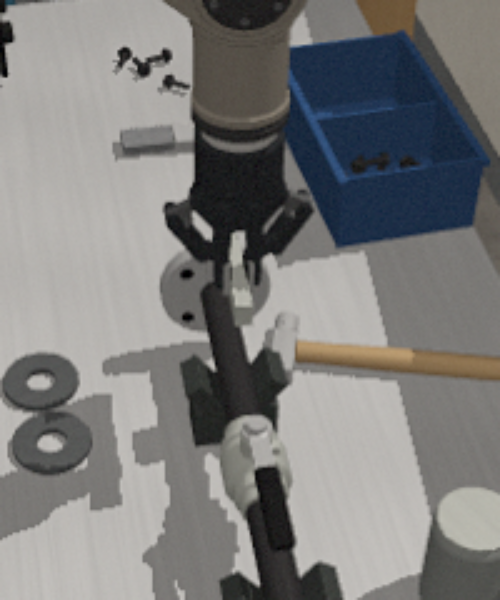

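View pics/ptop.png

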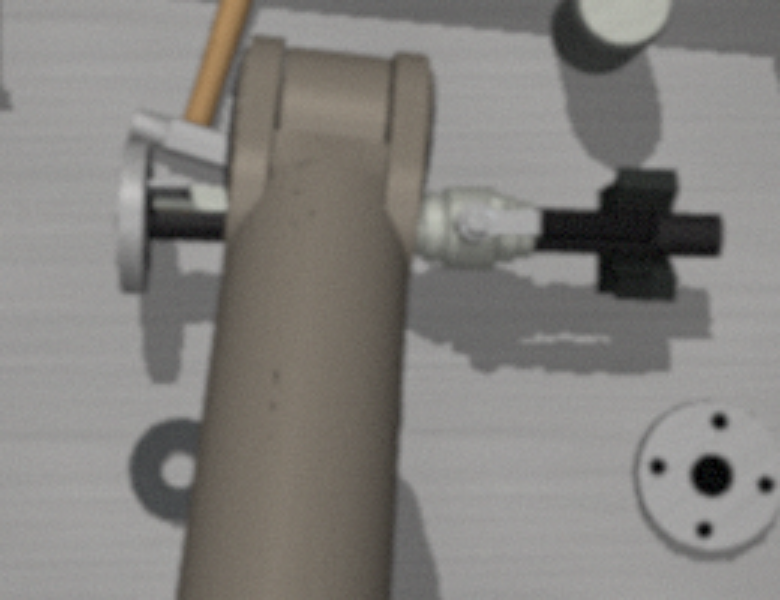

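The square stands over the pipe with the blade upright, and there is about 15 mm between the blade (top crop, about 165,185) and the flange face (about 145). Lowering with force checks.

```bash
python3 -m crank '[[[0,0,0.03],[0,0,0],0],[[0,0,0.03],[0,0,0],0],[[0,0,0.015],[0,0,0],0],[[0,0,0.008],[0,0,0],0],[[0,0,0],[0,0,0],0]]'
python3 -m crank '[[[0,0,0.003],[0,0,0],0],[[0,0,0],[0,0,0],0]]'
```

```text
t: 13.62
eef_pos: [0.6151, -0.0397, 0.1254]
tool_rot: [-0.0, 0.721, 0.693, 0.0]
contact_force: [-0.7, -0.6, -2.0]
gripper_width: 0.163
t: 13.88
eef_pos: [0.6153, -0.0399, 0.1228]
tool_rot: [0.0, 0.721, 0.692, 0.0]
contact_force: [-0.0, 0.2, -1.6]
gripper_width: 0.163
```

```bash
python3 -m crank '[[[0,0,0.003],[0,0,0],0],[[0,0,0],[0,0,0],0]]'
python3 -m crank '[[[0,0,0.0015],[0,0,0],0],[[0,0,0],[0,0,0],0]]'
python3 -m crank '[[[0,0,0.0015],[0,0,0],0],[[0,0,0],[0,0,0],0]]'
```

```text
t: 14.12
eef_pos: [0.6148, -0.0399, 0.1192]
tool_rot: [-0.0, 0.721, 0.692, -0.0]
contact_force: [0.1, -0.1, -2.1]
gripper_width: 0.161
t: 14.38
eef_pos: [0.6148, -0.0399, 0.1176]
tool_rot: [-0.0, 0.721, 0.692, -0.0]
contact_force: [1.0, -0.0, -2.5]
gripper_width: 0.164
t: 14.62
eef_pos: [0.6151, -0.04, 0.1165]
tool_rot: [0.0, 0.721, 0.692, 0.0]
contact_force: [-1.5, -0.7, 0.8]
gripper_width: 0.164
```

```bash
python3 -m crank '[[[0,0,-0.0015],[0,0,0],0],[[0.005,0,0],[0,0,0],0],[[0.004,0,0],[0,0,0],0],[[0.002,0,0],[0,0,0],0],[[0,0,0],[0,0,0],0]]'
python3 -m crank '[[[0.002,0,0],[0,0,0],0],[[0,0,0],[0,0,0],0]]'
python3 -m crank '[[[0.002,0,0],[0,0,0],0],[[0,0,0],[0,0,0],0]]'
python3 -m crank '[[[0.001,0,0],[0,0,0],0],[[0,0,0],[0,0,0],0]]'
```

```text
t: 15.25
eef_pos: [0.6154, -0.0286, 0.1177]
tool_rot: [-0.0, 0.721, 0.693, -0.0]
contact_force: [0.8, 0.7, -2.8]
gripper_width: 0.165
t: 15.5
eef_pos: [0.6155, -0.0267, 0.1178]
tool_rot: [-0.0, 0.721, 0.693, 0.0]
contact_force: [-0.3, 0.5, -2.1]
gripper_width: 0.165
t: 15.75
eef_pos: [0.6155, -0.0254, 0.1178]
tool_rot: [0.0, 0.722, 0.692, -0.0]
contact_force: [-0.1, -1.0, -3.3]
gripper_width: 0.161
t: 16.0
eef_pos: [0.6155, -0.0254, 0.1178]
tool_rot: [0.001, 0.722, 0.692, -0.001]
contact_force: [-0.7, -6.2, -2.6]
gripper_width: 0.164
```

Flange contact is at about the expected place. Pressing down next.

```bash
python3 -m crank '[[[0,0,0.002],[0,0,0],0],[[0,0,0],[0,0,0],0]]'
python3 -m crank '[[[0,0,0.001],[0,0,0],0],[[0,0,0],[0,0,0],0]]'
python3 -m crank '[[[0,0,0.001],[0,0,0],0],[[0,0,0],[0,0,0],0]]'
```

```text
t: 16.25
eef_pos: [0.6157, -0.0254, 0.1165]
tool_rot: [0.001, 0.722, 0.692, -0.0]
contact_force: [-0.8, -4.8, 3.0]
gripper_width: 0.16
t: 16.5
eef_pos: [0.6157, -0.0254, 0.1165]
tool_rot: [0.0, 0.722, 0.692, -0.0]
contact_force: [-5.3, -5.1, 10.4]
gripper_width: 0.165
t: 16.75
eef_pos: [0.6158, -0.0254, 0.1164]
tool_rot: [0.0, 0.722, 0.692, 0.0]
contact_force: [-7.8, -4.0, 17.7]
gripper_width: 0.166
```

```bash
python3 -m crank '[[[0,-0.001,-0.0012],[0,0,0],0],[[0,0,0],[0,0,0],0]]'
python3 -m crank '[[[0.0015,0,0],[0,0,0],0],[[0,0,0],[0,0,0],0]]'
python3 -m crank '[[[0.001,0,0],[0,0,0],0],[[0,0,0],[0,0,0],0]]'
```

```text
t: 17.0
eef_pos: [0.6155, -0.0254, 0.1165]
tool_rot: [0.001, 0.722, 0.692, 0.001]
contact_force: [-1.5, -5.2, 6.8]
gripper_width: 0.164
t: 17.25
eef_pos: [0.6155, -0.0254, 0.1165]
tool_rot: [0.002, 0.722, 0.692, -0.0]
contact_force: [-1.4, -7.8, 6.1]
gripper_width: 0.162
t: 17.5
eef_pos: [0.6155, -0.0253, 0.1165]
tool_rot: [0.002, 0.723, 0.691, -0.0]
contact_force: [-1.9, -10.2, 6.1]
gripper_width: 0.164
```

```bash
python3 -m crank '[[[0.0015,0,0],[0,0,0],0],[[0,0,0],[0,0,0],0]]'
python3 -m crank '[[[0.0015,0,0.0003],[0,0,0],0],[[0,0,0],[0,0,0],0],[[0,0,0],[0,0,0],0]]'
python3 - <<'E'
from plan import *
o=bot.get_obs();p,r=cur();print(o['eef_pos'],o['contact_force'],o['torque'],r.as_matrix().round(3))
for n in("side","top"):
    im,d=bot.read_camera(n);cv2.imwrite(f"pics/f{n}.png",(cv2.resize(im[90:330,240:440],None,fx=2.5,fy=2.5) if n=="side" else cv2.resize(im[150:350,220:480],None,fx=3,fy=3))[:,:,::-1])
    W=cloud(n,d).reshape(-1,3)
    a,b0=.6155,.0436;th=np.arctan(b0);ax=np.array([np.sin(th),np.cos(th),0]);nx=np.array([np.cos(th),-np.sin(th),0])
    Q=W-np.array([a,0,.0969]);S=np.c_[Q@nx,Q@ax,Q[:,2]];S=S[np.isfinite(S).all(1)]
    m=(abs(S[:,0])<.02)&(S[:,2]>.045)&(S[:,2]<.11)&(S[:,1]>.03)&(S[:,1]<.09);B=S[m]
    if len(B)>5:print(n,"blade",len(B),np.percentile(B,[3,50,97],axis=0).round(4).tolist())
    for s in(.02,.03,.04,.05,-.06,-.065):
        t=S[(abs(S[:,1]-s)<.005)&(abs(S[:,0])<.02)&(S[:,2]>.015)&(S[:,2]<.032)]
        if len(t)>3:print("  stock s",s,np.percentile(t,[3,50,97],axis=0)[:,[0,2]].round(4).tolist())
E
```

```text
t: 17.75
eef_pos: [0.6155, -0.0253, 0.1165]
tool_rot: [0.003, 0.723, 0.691, -0.001]
contact_force: [-1.8, -13.4, 4.6]
gripper_width: 0.166
t: 18.12
eef_pos: [0.6155, -0.0253, 0.1165]
tool_rot: [0.003, 0.723, 0.691, -0.001]
contact_force: [-2.2, -16.6, 7.4]
gripper_width: 0.168
[ 0.61552447 -0.02525998  0.11652105] [ -2.15994356 -16.57037606   7.38915312] [-3.10662679  0.57368917  0.12799546] [[ 0.046  0.999  0.003]
 [ 0.999 -0.046 -0.006]
 [-0.006  0.003 -1.   ]]
  stock s 0.02 [[0.0064, 0.0241], [0.0089, 0.0263], [0.0115, 0.028]]
  stock s -0.06 [[-0.0048, 0.0219], [0.0035, 0.0261], [0.01, 0.0292]]
  stock s -0.065 [[-0.0042, 0.0165], [0.0024, 0.0246], [0.0101, 0.0285]]
top blade 58 [[0.0008, 0.0555, 0.0491], [0.0014, 0.0684, 0.0939], [0.0051, 0.08, 0.1023]]
  stock s 0.04 [[-0.0053, 0.0203], [0.0027, 0.0244], [0.0101, 0.0284]]
  stock s 0.05 [[-0.0051, 0.0186], [0.0023, 0.0241], [0.0099, 0.028]]
```

View pics/fside.png

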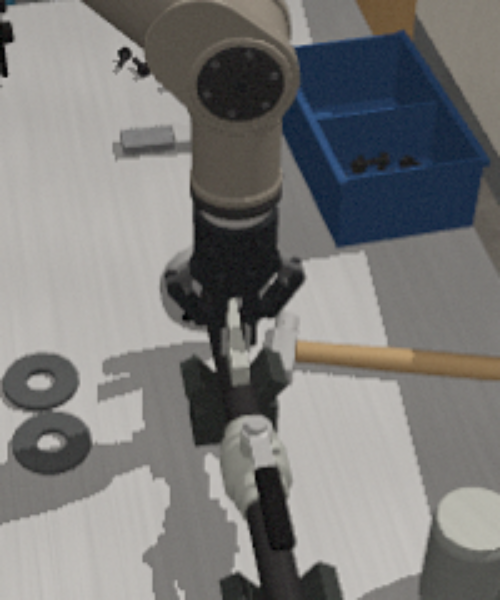

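View pics/ftop.png

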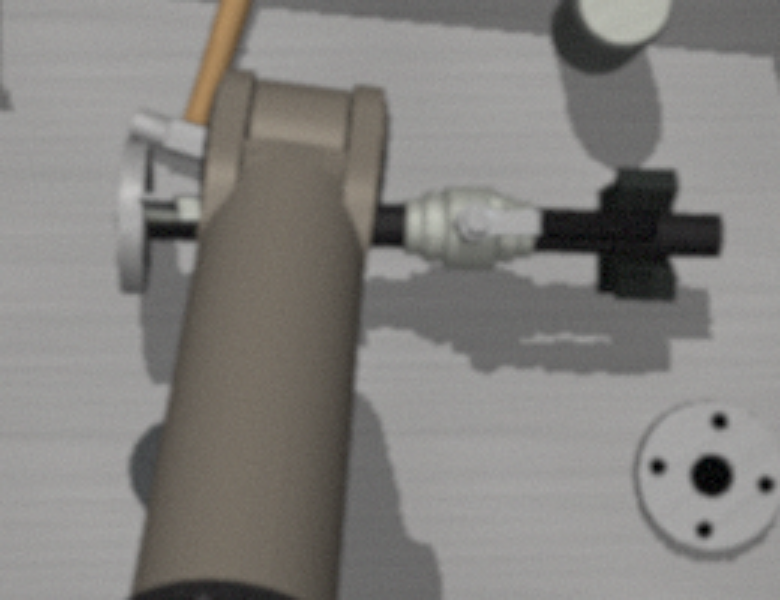

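Run:
```python
from h import *
im=np.load("pics/top0.npz")['im'].astype(float).mean(2)
# predicted pipe silhouettes for axis x=a+b*y, z=.08
for u in (280,290,300,345,350):
    col=im[205:245,u];dk=np.where(col<70)[0]+205
    print(u,dk.min(),dk.max(),(dk.min()+dk.max())/2, len(dk))
for y in(.05,.03,.01,-.08,-.09):
    print(y,proj("top",[[.6155+.0436*y,y,.08],[.6155+.0436*y+.01685,y,.08],[.6155+.0436*y-.01685,y,.08]]).round(2).tolist())
```

```text
280 216 229 222.5 14
290 217 229 223.0 13
300 217 229 223.0 13
345 218 231 224.5 14
350 219 231 225.0 13
0.05 [[281.95, 222.3], [281.92, 214.86], [281.98, 229.76]]
0.03 [[290.84, 222.63], [290.8, 215.19], [290.88, 230.09]]
0.01 [[299.72, 222.95], [299.68, 215.51], [299.77, 230.41]]
-0.08 [[339.69, 224.4], [339.6, 216.96], [339.78, 231.86]]
-0.09 [[344.13, 224.56], [344.03, 217.12], [344.22, 232.02]]
```

```bash
python3 -m crank '[[[0.0008,0,0.0006],[0,0,0],0],[[0,0,0],[0,0,0],0],[[0,0,0],[0,0,0],0],[[0,0,0],[0,0,0],0]]'
python3 -m crank '[[[0,0,0],[0,0,0],0],[[0,0,0],[0,0,0],0],[[0,0,0],[0,0,0],0],[[0,0,0],[0,0,0],0]]'
python3 - <<'E'
from plan import *
print(cur()[1].as_matrix().round(4)); o=bot.get_obs(); print(o['eef_pos'],o['contact_force'])
W=cloud("side",bot.read_camera("side")[1]).reshape(-1,3)
st=np.array([.6085,-.16])
m=(W[:,2]>.128)&(W[:,2]<.15)&(W[:,1]<-.2)&(W[:,1]>-.31)&(abs(W[:,0]-.605)<.03)
P=W[m][:,:2];c=P.mean(0);u=np.linalg.svd(P-c)[2][0];u*=np.sign(-u[1]);print("lever az",m.sum(),np.degrees(np.arctan2(u[1],u[0])),"target -92.5")
E
```

```text
t: 18.73
eef_pos: [0.6156, -0.0252, 0.1165]
tool_rot: [0.003, 0.723, 0.69, -0.001]
contact_force: [-4.5, -16.8, 12.4]
gripper_width: 0.165
t: 19.23
eef_pos: [0.6155, -0.0253, 0.1165]
tool_rot: [0.003, 0.723, 0.69, -0.001]
contact_force: [-3.7, -15.7, 12.6]
gripper_width: 0.164
[[ 0.0467  0.9989  0.0027]
 [ 0.9989 -0.0467 -0.007 ]
 [-0.0068  0.003  -1.    ]]
[ 0.61553875 -0.02525989  0.11647756] [ -3.72045709 -15.73582328  12.57655107]
lever az 375 -91.9693072083305 target -92.5
```

```bash
python3 -c "
from station import bot
print(bot.hand_in())"
```

```text
the job is handed in; nothing more can be done
None
```

The valve lever is fully open and the try square is pressed into the corner. I handed the job in at about 19 s with the square still gripped and pressing; the hand-in gave no verdict.

- **Lever:** I turned it by straddling the sleeve and followed it round to its stop, where the force rose to about 16 N with no more movement. The last depth measurement put it 0.5° from in line, against the 7° allowed.
- **Forces:** These were steady over the last 0.5 s at about 16 N towards the flange and 12.6 N down, plus the square's own weight, with a grip setting of 90 N. The sensor only gives the total, so the split between pipe and flange is my estimate. Even if pipe friction takes 9 N, about 6–7 N stays on the flange.
- **Square's position:** The heel is at the measured flange face to within about 1–2 mm. The tool is tilted by only about 0.4°. That would lift the tail by about 1 mm at most.
- **Least exact point:** The stock sits about 2.5 mm to one side of the pipe's top line, against the 7 mm allowed. It is parallel to the pipe, so I left it. A sideways force of about 4 N also remained.
- **Other things:** The last pictures show none of the loose things disturbed. The arm hid one disc from the top camera, but the side view showed it in place; the spare flange showed only in the top view. The wrench was outside both cropped pictures and not rechecked, though the arm worked nowhere near it.

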